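Reassemble a repaired alarm sounder

TASK

Put the repaired alarm sounder back together in the white shell: first lay the circuit board flat in the shell, then put the steel can over the black block on the board, then the grey cover over the can, and last the black cap over the stub on top of the cover. Everything must sit fully down, level and centred, set down gently rather than dropped; leave the roll of tape and the chrome socket where they lie.

Things in the scene. Friction and masses are not known exactly. Their poses are not given: they have to be found in the camera images.
- shell: the alarm sounder's white round plastic shell, fixed to the bench, open upwards: outer diameter 114 mm, wall 5 mm (inside diameter 104 mm), inner floor 20 mm above its underside, rim 30 mm above it (10 mm deep). Origin: centre of its underside, on the bench; z up
- board: round green circuit board, diameter 90 mm, 4 mm thick, loose; on its middle stands a black block 30 mm along the board's x, 22 mm along its y, 30 mm tall (top 34 mm above the board's underside), by which it is picked. Other parts on it are under 2 mm tall. Fits the shell with 7 mm to spare all round. Origin: centre of its underside; z up
- can: bright steel shield can, an upside-down round cup, loose: outer diameter 59 mm, height 40 mm, wall and top 2.5 mm (inside diameter 54 mm), open below, its closed top flat and up. Stands on the board, over the black block. Origin: centre of its open lower edge; z up
- cover: grey plastic cover, an upside-down round cup, loose: outer diameter 90 mm, inside 84 mm, flat top 50 mm above its lower edge and 4 mm thick; on it a solid round grey stub, diameter 30 mm, 24 mm tall (to 74 mm), by which it is picked. Stands on the board, around the can, within the shell's rim (7 mm to spare all round). Origin: centre of its open lower edge; z up
- cap: black plastic cap, an upside-down round cup, loose: outer diameter 52 mm, height 30 mm, wall 3 mm (inside diameter 46 mm), top 4 mm thick, open below, closed top up. Goes over the cover's stub and stands on the cover's flat top (8 mm to spare all round the stub). Origin: centre of its open lower edge; z up
- tape: bystander: roll of beige masking tape lying flat, outer diameter 92 mm, hole 70 mm, 25 mm tall. Origin: centre of its underside
- socket: bystander: chrome wrench socket standing upright, diameter 30 mm, 38 mm tall. Origin: centre of its underside
Things that resemble listed ones, but are neither listed nor needed, are in the scene too. Of the things that look like the board, take the one that is nearest to the robot's base at the start. Leave any blue look-alike of the cap alone.

How it is judged (in metres and radians):
On the way, in this order (a step that is already met when the one before it is completed fails the run):
1. the circuit board lies flat in the white shell (z of board in the frame of shell between 0.017 and 0.023 m and horizontal distance between board and shell below 0.01 m and angle between board's own z axis and vertical below 0.08 rad), for 0.2 s.
2. the steel can stands over the black block, on the board (z of can in the frame of shell between 0.021 and 0.027 m and horizontal distance between can and board below 0.012 m and angle between can's own z axis and vertical below 0.08 rad), for 0.2 s.
3. the grey cover stands over the can, inside the shell's rim (z of cover in the frame of shell between 0.021 and 0.027 m and horizontal distance between cover and shell below 0.01 m and angle between cover's own z axis and vertical below 0.08 rad), for 0.2 s.
At the end, for the whole second after the job is handed in: Heights of the origins over the shell's underside (within 3 mm): board 20, can 24, cover 24, cap 74 mm; horizontally board and cover within 10 mm of the shell's axis, can within 12 mm of the board's, cap within 11 mm of the cover's; all upright within 0.08 rad and at rest (all of step 1 and all of step 2 and all of step 3 and z of cap in the frame of shell between 0.071 and 0.077 m and horizontal distance between cap and cover below 0.011 m and angle between cap's own z axis and vertical below 0.08 rad and linear speed of each of board, can, cover, cap below 0.02 m/s and angular speed of each of board, can, cover, cap below 0.2 rad/s); the robot touches nothing.
It fails at once if the tape or the socket is moved by more than 20 mm (distance of any of tape, socket from where it was at the start of the episode above 0.02 m).
It fails at once if a part is dropped into place (faster than 0.6 m/s within 30 mm above its place) ((horizontal distance between board and shell below 0.03 m and z of board in the frame of shell below 0.05 m and linear speed of board above 0.6 m/s) or (horizontal distance between can and shell below 0.03 m and z of can in the frame of shell below 0.054 m and linear speed of can above 0.6 m/s) or (horizontal distance between cover and shell below 0.03 m and z of cover in the frame of shell below 0.054 m and linear speed of cover above 0.6 m/s) or (horizontal distance between cap and shell below 0.03 m and z of cap in the frame of shell below 0.104 m and linear speed of cap above 0.6 m/s)).
It also fails if it takes over 99 s, if anything falls off the work surface, if the arm or the gripper's body presses on something with over 40 N, if the wrist force passes 120 N, or if a joint passes its speed limit or range.

ROBOT

A 6-joint arm with a two-finger parallel gripper is mounted at the origin on the work surface. World frame = base frame: x ahead of the robot, y to its left, z up, the work surface at z = 0. Lengths are in mm, angles in rad, forces in N, time in s.
With the tool pointing down it reaches from about 275 to 875 mm from the base axis. Payload 12.5 kg.
Tool frame: the origin (TCP) lies midway between the tips of the shut fingers; the grasp point (between the pads) lies 19 mm behind it (robot.pinch_z is the distance from the TCP to the grasp point, in mm); z points along the fingers, y is the line along which they close (so a half turn about z gives the same grasp; the last joint's range is limited). The gripper opens to 85 mm and grips with 20 to 120 N. Pads are 22 mm wide; open, the fingers measure 114 mm over their backs; the gripper's body (76 mm by 85 mm) begins 54 mm behind the grasp point. The pads swing forward as they close: fully open they stand 13 mm farther back than shut.
Start: joints at [-1.314, 0.351, 1.652, -0, 1.139, -0.085], TCP at [184.37, -518.162, 231.29] pointing down, gripper open.
Joint ranges: [-2.75, 2.75], [-0.79, 2.1], [0.01, 2.65], [-1.57, 4.71], [0.07, 3.14], [-2.87, 2.87]. Speed limits (rad/s): [2.22, 2.22, 2.79, 3.14, 3.14, 3.14].

INTERFACE

Orientations are given as [roll, pitch, yaw] about the fixed x, y, z axes, in that order (R = Rz(yaw) Ry(pitch) Rx(roll)).
In Python, from rig import robot gives the robot as it stands.
- The arm moves only by the tool move_arm, never from a script. Its argument "steps" is a list of rows, each an object of numbers: "gripper": the closure, from -1 (fully open) to 1 (shut); "dx", "dy", "dz": the shift along the tool's x, y, z in mm; "spin": the turn about the tool's z in degrees. A call has 1 to 20 rows; each row shifts and turns the commanded pose from where the row before left it, along the tool's axes as they then stand; what a row does not reach is not made up. A row lasts 1/8 s, in which the tool goes at most 62.5 mm and 10.7 degrees, less where a joint would pass 70% of its speed; a pose out of reach is approached as far as the arm can. A call with a gripper value outside its range is refused whole. The fingers move at their own pace and stop on an object; "squeeze" is the grip in N (left out, the last holds). Time passes only in rows, so rows that do not move let the fingers close. It gives the time, the measured TCP pose, the force, the opening and the grip force at its end, in the units of the state.
- robot.state(): the state, without advancing time (a new reading comes with each control period).
- robot.capture(name): name is "side" or "top" or "wrist"; returns a dict with "img" (480x640x3 uint8, red, green, blue), "fovy" (degrees; the focal length in pixels is half the picture's height over the tangent of half this angle, whatever the lens; pixels are square), "cx", "cy" (the principal point, pixels), "rvec" (rotation vector, rad) and "tvec" (3), from world to camera coordinates, as OpenCV has them; the wrist camera has in their place "T_tool_cam" (4x4, takes a point from camera to tool coordinates, whose origin is the TCP and whose axes are the flange's). Camera axes: x right, y down, z forward; pixel columns grow to the right and rows downward; lengths in mm; the calibration is good to about 2 mm. A picture is of the moment at which its call begins: read the wrist's pose just before it. There is no depth.
- robot.close_job(): hands the job in; it is judged then, once.
The state is a dict: "time_s": time; "qpos": joint angles; "dq": joint speeds; "effort": joint torques, N m; "tcp_pos": TCP position; "eef_rot": TCP orientation; "ft_force": force on the tool from outside, world axes, zero at the start; "moment": the same for the moment, N m; "width": opening from 0.0 (shut) to 1.0 (fully open); "grasp_force": force on a finger pad.
Only numpy, scipy, OpenCV 4.12 (cv2) and the standard library are available. Lean on these libraries where they do the work, as an engineer would, in place of code of your own. Each camera call takes 0.05 s, during which the arm holds its last target. There are 200 camera calls.

## Working session

There is one attempt and no reset: what is moved stays moved. The work goes in short steps, Python scripts to look and compute and a tool call to move; the robot and the scene stay as the last step left them, time stands still between calls to the robot, and variables do not carry over. Pictures are saved under pics/ and viewed, at most 18 in all, crops included, and the job is handed in when it is done.

Besides the shell and the picture viewer there is one more tool, called after "Emit:" as name([rows], argument=value, ...), one row to a line, values as JSON. move_arm: Moves the arm, as the interface text tells. Its arguments: {"type":"object","properties":{"steps":{"type":"array","items":{"type":"object","properties":{"gripper":{"type":"number"},"dx":{"type":"number"},"dy":{"type":"number"},"dz":{"type":"number"},"spin":{"type":"number"}}}},"squeeze":{"type":"number"}},"required":["steps"]}

```bash
mkdir -p pics
cat > h.py <<'E'
import numpy as np, cv2
from rig import robot
from scipy.spatial.transform import Rotation as R
def cam(name):
    s=robot.state(); c=robot.capture(name)
    f=240/np.tan(np.radians(c["fovy"])/2)
    c["K"]=np.array([[f,0,c["cx"]],[0,f,c["cy"]],[0,0,1.]])
    if name=="wrist":
        T=np.eye(4); T[:3,:3]=R.from_euler("xyz",s["eef_rot"]).as_matrix(); T[:3,3]=s["tcp_pos"]
        W=T@np.array(c["T_tool_cam"]); c["Rwc"]=W[:3,:3]; c["C"]=W[:3,3]
    else:
        Rm=cv2.Rodrigues(np.array(c["rvec"],float))[0]; c["Rwc"]=Rm.T; c["C"]=-Rm.T@np.array(c["tvec"],float).ravel()
    return c
def save(c,fn): cv2.imwrite("pics/"+fn,c["img"][:,:,::-1])
def px2w(c,u,v,z):
    d=c["Rwc"]@np.linalg.inv(c["K"])@np.array([u,v,1.])
    return c["C"]+d*(z-c["C"][2])/d[2]
def w2px(c,p):
    q=c["K"]@(c["Rwc"].T@(np.array(p,float)-c["C"])); return q[:2]/q[2]
E
python3 - <<'E'
from h import *
import pickle
for n in ("top","side","wrist"):
    c=cam(n); save(c,n+"0.png"); pickle.dump(c,open(n+"0.pkl","wb")); print(n,c["C"].round(),c["Rwc"].round(2).tolist(),c["fovy"])
print(robot.state())
E
```

```text
top [433.   6. 776.] [[-0.03, -0.99, 0.14], [-1.0, 0.02, -0.02], [0.02, -0.14, -0.99]] 56.88556674505163
side [295. 611. 607.] [[-0.92, -0.25, 0.28], [-0.38, 0.59, -0.71], [0.01, -0.76, -0.65]] 49.05652075906975
wrist [ 252. -495.  373.] [[0.34, -0.9, -0.27], [-0.94, -0.32, -0.09], [-0.0, 0.29, -0.96]] 62.11387149695589
{'time_s': 0.15, 'qpos': array([-1.31359333e+00,  3.51057456e-01,  1.65223505e+00, -2.97250678e-05,
        1.13908878e+00, -8.46127193e-02]), 'dq': array([-2.63669796e-03, -6.01438730e-04, -4.12973743e-03, -2.05271243e-03,
       -8.19669765e-05,  5.57283474e-05]), 'effort': array([-3.17536205e-05, -5.06251860e+01, -2.91503209e+01, -6.65809466e-05,
        3.41835643e-03,  8.50984776e-06]), 'tcp_pos': array([ 184.31060622, -517.95223451,  230.92820746]), 'eef_rot': array([-3.14080457e+00, -3.97564836e-05,  3.41828153e-01]), 'ft_force': array([ 0.96764999,  0.3182626 , -0.31973936]), 'moment': array([-0.00576506,  0.04820578, -0.00264303]), 'grasp_force': 0.0, 'width': 1.0000149419426922}
```

View pics/top0.png

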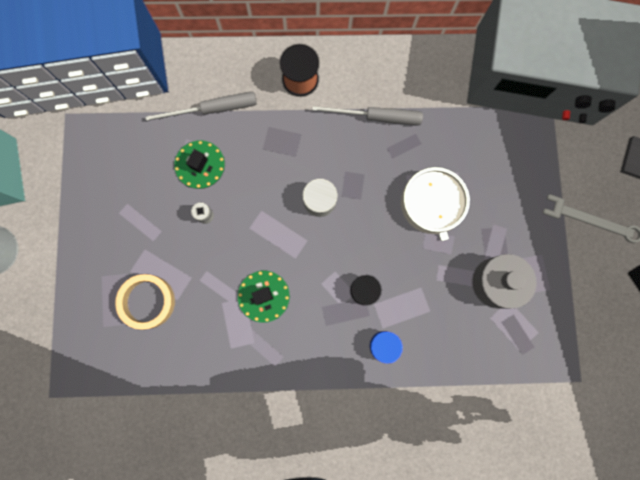

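View pics/side0.png

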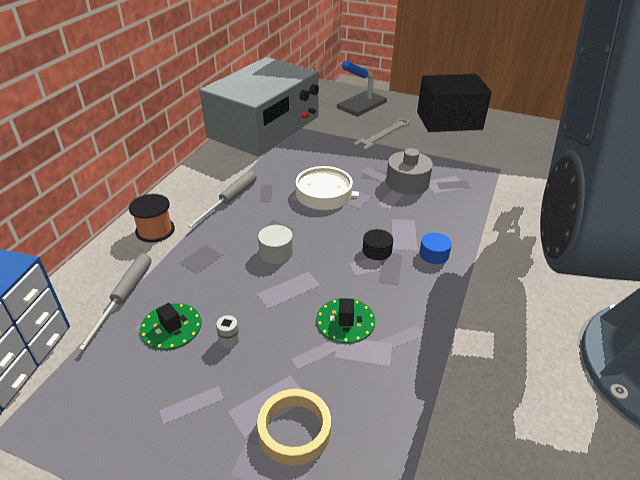

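The top view shows the near board at (264,296) and the far look-alike at (199,164). The can is at (320,197), the shell at (436,200), the cover at (509,281), the black cap at (366,290) and the blue look-alike at (386,347). The tape is at (144,302) and the socket at (200,212). In the side view, everything stands upright on the bench.

```bash
cat > fit.py <<'E'
from h import *
from scipy.optimize import minimize
# parts: list of (dia, z0, z1)
OBJ={"board":[(90,0,4)],"can":[(59,0,40)],"cover":[(90,0,50),(30,50,74)],"cap":[(52,0,30)],"shell":[(114,0,30)],"tape":[(92,0,25)],"socket":[(30,0,38)]}
a=np.linspace(0,2*np.pi,60)
def sil(c,parts,x,y,scale=1,zo=0,S=4):
    m=np.zeros((480,640),np.float32); 
    for d,z0,z1 in parts:
        P=np.array([w2px(c,(x+d/2*scale*np.cos(t),y+d/2*scale*np.sin(t),z+zo)) for z in (z0,z1) for t in a])
        q=np.zeros((480,640),np.uint8); cv2.fillConvexPoly(q,(cv2.convexHull(P.astype(np.float32))*16).astype(np.int32),255,cv2.LINE_AA,4); m=np.maximum(m,q/255.)
    return m
def fit(c,name,x,y,zo=0,it=2):
    p=OBJ[name]; img=np.ascontiguousarray(c["img"][:,:,::-1])
    for k in range(it):
        g=np.full((480,640),cv2.GC_BGD,np.uint8)
        g[sil(c,p,x,y,1.35-.1*k,zo)>.5]=cv2.GC_PR_BGD; g[sil(c,p,x,y,1.05,zo)>.5]=cv2.GC_PR_FGD; g[sil(c,p,x,y,.6,zo)>.5]=cv2.GC_FGD
        cv2.setRNGSeed(1); cv2.grabCut(img,g,None,np.zeros((1,65)),np.zeros((1,65)),4,cv2.GC_INIT_WITH_MASK)
        m=((g==1)|(g==3)).astype(np.float32); m=cv2.GaussianBlur(m,(0,0),1)
        r=minimize(lambda v:np.abs(sil(c,p,v[0],v[1],1,zo)-m).sum()/m.sum(),[x,y],method="Nelder-Mead",options=dict(initial_simplex=[[x,y],[x+6,y],[x,y+6]],xatol=.2,fatol=1e-4))
        x,y=r.x
    return x,y,r.fun
E
cat > go0.py <<'E'
from fit import *
import pickle
t=pickle.load(open("top0.pkl","rb")); s=pickle.load(open("side0.pkl","rb"))
seed={"board":(264,297,4),"can":(320,196,40),"cover":(509,281,50),"cap":(366,289,30),"shell":(436,200,30),"tape":(144,302,25),"socket":(200,211,38)}
vis={n:np.ascontiguousarray(c["img"][:,:,::-1]) for n,c in (("top",t),("side",s))}
for n,(u,v,z) in seed.items():
    x,y,_=px2w(t,u,v,z); a_=fit(t,n,x,y); b_=fit(s,n,x,y)
    print(n,np.round((x,y),1),"top",np.round(a_,2),"side",np.round(b_,2))
    for k,c,f in(("top",t,a_),("side",s,b_)):
        cs,_=cv2.findContours((sil(c,OBJ[n],f[0],f[1])>.5).astype(np.uint8),0,1); cv2.drawContours(vis[k],cs,-1,(0,0,255),1)
cv2.imwrite("pics/fit.png",cv2.resize(np.vstack([vis["top"][100:400,80:580],vis["side"][150:480,50:550]]),None,fx=.95,fy=.95))
# block yaw: black pixels in board region, both boards' top face
x,y,_=px2w(t,264,297,4)
m=(t["img"].max(2)<45)&(sil(t,OBJ["board"],x,y,.9)>.5)
k,l,st,ce=cv2.connectedComponentsWithStats(m.astype(np.uint8)); i=1+st[1:,4].argmax()
P=np.argwhere(l==i)[:,::-1]; W=np.array([px2w(t,u,v,34)[:2] for u,v in P]).astype(np.float32)
print("block",st[i],cv2.minAreaRect(W), "dist")
E
python3 go0.py
```

```text
board [457.1  86.8] top [4.5862e+02 8.8580e+01 7.0000e-02] side [4.5972e+02 9.3860e+01 6.0000e-02]
can [624.8 -13.6] top [ 6.2893e+02 -1.3270e+01  2.4000e-01] side [ 6.2678e+02 -7.3200e+00  1.1000e-01]
cover [ 471.8 -321.5] top [ 4.7241e+02 -3.2512e+02  1.1000e-01] side [ 4.7203e+02 -3.1526e+02  9.0000e-02]
cap [465.4 -87. ] top [ 4.6454e+02 -8.7090e+01  1.4000e-01] side [ 4.6544e+02 -8.4630e+01  1.5000e-01]
shell [ 616.1 -214.9] top [ 6.1924e+02 -2.1730e+02  1.1000e-01] side [ 6.1781e+02 -2.1161e+02  8.0000e-02]
tape [453.2 284.4] top [4.5626e+02 2.9504e+02 6.0000e-02] side [4.5514e+02 2.9083e+02 6.0000e-02]
socket [603.4 190.1] top [6.0437e+02 1.9185e+02 3.3000e-01] side [6.0445e+02 1.9470e+02 1.6000e-01]
block [251 293  15  11  53] ((452.784423828125, 93.45326232910156), (12.646271705627441, 22.1133975982666), 25.28717613220215) dist
```

Run:
```python
import cv2
t=cv2.imread("pics/top0.png")[255:335,220:310]; s=cv2.imread("pics/side0.png")[280:360,300:390]
import numpy as np
cv2.imwrite("pics/blk.png",cv2.resize(np.hstack([t,s]),None,fx=4.4,fy=4.4,interpolation=2))
```

```text
(no output)
```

View pics/fit.png

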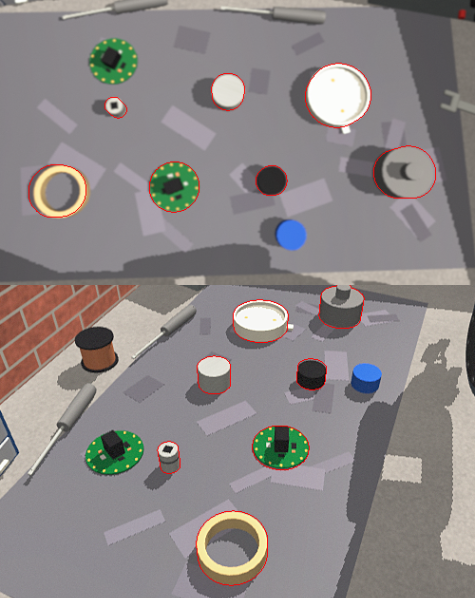

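View pics/blk.png

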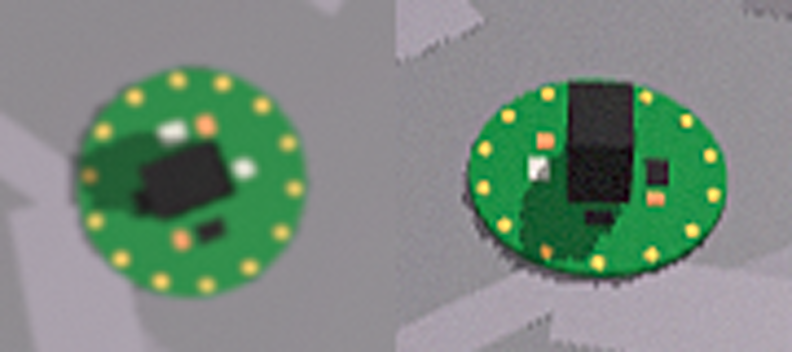

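The fits overlap the parts well. Block corners in the crop are at (138,168), (215,142), (235,190) and (165,216), so its short axis lies at about 20° in world, which means tool yaw 110°. The board is near (459,90).

Emit:
move_arm([
  {"dx":31,"dy":-32,"gripper":-1},
  {"dx":31,"dy":-32},
  {"dx":31,"dy":-32},
  {"dx":31,"dy":-32},
  {"dx":31,"dy":-32},
  {"dx":31,"dy":-32},
  {"dx":31,"dy":-32},
  {"dx":31,"dy":-32},
  {"dx":31,"dy":-32},
  {"dx":31,"dy":-32},
  {"dx":31,"dy":-32},
  {"dx":31,"dy":-32},
  {"dx":31,"dy":-32},
  {"dx":31,"dy":-32},
  {"dx":29,"dy":-33},
  {"spin":-10},
  {"spin":-10},
  {"spin":-10},
  {"spin":-10},
  {"spin":-10},
])

```text
invalid input
```

Emit:
move_arm([
  {"spin":-10},
  {"spin":-10},
  {"spin":-10},
  {"spin":-10},
  {"dz":0},
  {"dz":0},
])

```text
invalid input
```

```bash
cat > look.py <<'E'
import sys
from fit import *
n,fn,x,y,zo=sys.argv[1],sys.argv[2],*map(float,sys.argv[3:6])
c=cam("wrist"); save(c,fn+".png"); s=robot.state()
f=fit(c,n,x,y,zo); print(n,"wrist fit",np.round(f,2)); x,y=f[:2]
im=np.ascontiguousarray(c["img"][:,:,::-1]); cs,_=cv2.findContours((sil(c,OBJ[n],x,y,1,zo)>.5).astype(np.uint8),0,1); cv2.drawContours(im,cs,-1,(0,0,255),1); cv2.imwrite("pics/"+fn+"f.png",im)
print("tcp",s["tcp_pos"].round(1),"rot deg",np.degrees(s["eef_rot"]).round(2),"t",round(s["time_s"],2),"F",s["ft_force"].round(1),"w",round(s["width"],3))
def delta(s,x,y,z):
    Rm=R.from_euler("xyz",s["eef_rot"]).as_matrix(); return (Rm.T@(np.array([x,y,z])-s["tcp_pos"])).round(1)
print("tool delta to xy, z=0:",delta(s,x,y,0))
E
python3 look.py board w1 459 90 0
```

```text
Traceback (most recent call last):
  File "look.py", line 5, in <module>
    f=fit(c,n,x,y,zo); print(n,"wrist fit",np.round(f,2)); x,y=f[:2]
  File "fit.py", line 17, in fit
    cv2.setRNGSeed(1); cv2.grabCut(img,g,None,np.zeros((1,65)),np.zeros((1,65)),4,cv2.GC_INIT_WITH_MASK)
                       ~~~~~~~~~~~^^^^^^^^^^^^^^^^^^^^^^^^^^^^^^^^^^^^^^^^^^^^^^^^^^^^^^^^^^^^^^^^^^^^^^
cv2.error: OpenCV(4.12.0) /io/opencv/modules/imgproc/src/grabcut.cpp:386: error: (-215:Assertion failed) !bgdSamples.empty() && !fgdSamples.empty() in function 'initGMMs'
```

Emit:
move_arm([
  {"dx":31,"dy":-32,"dz":0,"spin":0,"gripper":-1},
  {"dx":31,"dy":-32,"dz":0,"spin":0,"gripper":-1},
])

```text
time_s: 0.45
tcp_pos: [221.5, -436.0, 230.9]
eef_rot: [-3.141, -0.0, 0.341]
ft_force: [0.6, -0.2, -0.2]
width: 0.999
grasp_force: 0.0
```

Emit:
move_arm([
  {"dx":31,"dy":-32,"dz":0,"spin":0,"gripper":-1},
  {"dx":31,"dy":-32,"dz":0,"spin":0,"gripper":-1},
  {"dx":31,"dy":-32,"dz":0,"spin":0,"gripper":-1},
  {"dx":31,"dy":-32,"dz":0,"spin":0,"gripper":-1},
  {"dx":31,"dy":-32,"dz":0,"spin":0,"gripper":-1},
  {"dx":31,"dy":-32,"dz":0,"spin":0,"gripper":-1},
  {"dx":31,"dy":-32,"dz":0,"spin":0,"gripper":-1},
  {"dx":31,"dy":-32,"dz":0,"spin":0,"gripper":-1},
  {"dx":31,"dy":-32,"dz":0,"spin":0,"gripper":-1},
  {"dx":31,"dy":-32,"dz":0,"spin":0,"gripper":-1},
  {"dx":31,"dy":-32,"dz":0,"spin":0,"gripper":-1},
  {"dx":31,"dy":-32,"dz":0,"spin":0,"gripper":-1},
  {"dx":29,"dy":-33,"dz":0,"spin":0,"gripper":-1},
  {"dx":0,"dy":0,"dz":0,"spin":-10,"gripper":-1},
  {"dx":0,"dy":0,"dz":0,"spin":-10,"gripper":-1},
  {"dx":0,"dy":0,"dz":0,"spin":-10,"gripper":-1},
  {"dx":0,"dy":0,"dz":0,"spin":-10,"gripper":-1},
  {"dx":0,"dy":0,"dz":0,"spin":-10,"gripper":-1},
])

```text
time_s: 2.7
tcp_pos: [459.3, 90.2, 231.2]
eef_rot: [-3.141, 0.0, 1.22]
ft_force: [0.8, 0.8, 0.0]
width: 0.998
grasp_force: 0.0
```

Emit:
move_arm([
  {"dx":0,"dy":0,"dz":0,"spin":-10,"gripper":-1},
  {"dx":0,"dy":0,"dz":0,"spin":-10,"gripper":-1},
  {"dx":0,"dy":0,"dz":0,"spin":-10,"gripper":-1},
  {"dx":0,"dy":0,"dz":0,"spin":-10,"gripper":-1},
  {"dx":0,"dy":0,"dz":0,"spin":0,"gripper":-1},
  {"dx":0,"dy":0,"dz":0,"spin":0,"gripper":-1},
])

```text
time_s: 3.45
tcp_pos: [459.3, 90.2, 231.2]
eef_rot: [-3.141, -0.0, 1.909]
ft_force: [0.1, -0.3, -0.0]
width: 1.004
grasp_force: 0.0
```

```bash
python3 look.py board w1 459 90 0
```

```text
board wrist fit [4.5934e+02 9.1520e+01 4.0000e-02]
tcp [459.3  90.2 231.2] rot deg [-179.99   -0.    109.4 ] t 3.5 F [-0.2 -0.8  0. ] w 0.997
tool delta to xy, z=0: [  1.2   0.5 231.2]
```

View pics/w1f.png

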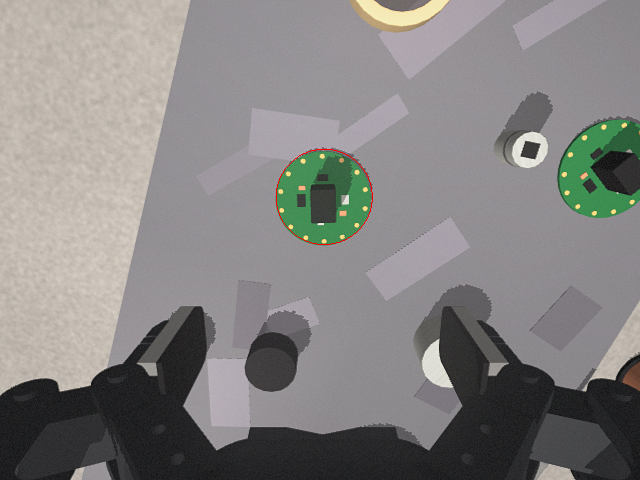

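The wrist view shows the block at (323,203), square to the image, so the grasp direction is right; the board fit is (459.3, 91.5). I'll descend and grip.

Emit:
move_arm([
  {"dx":1,"dy":0.5,"dz":40,"spin":0,"gripper":-1},
  {"dx":0,"dy":0,"dz":40,"spin":0,"gripper":-1},
  {"dx":0,"dy":0,"dz":40,"spin":0,"gripper":-0.3},
  {"dx":0,"dy":0,"dz":40,"spin":0,"gripper":-0.3},
  {"dx":0,"dy":0,"dz":30,"spin":0,"gripper":-0.3},
  {"dx":0,"dy":0,"dz":15,"spin":0,"gripper":-0.3},
  {"dx":0,"dy":0,"dz":10,"spin":0,"gripper":-0.3},
  {"dx":0,"dy":0,"dz":6,"spin":0,"gripper":-0.3},
  {"dx":0,"dy":0,"dz":0,"spin":0,"gripper":1},
  {"dx":0,"dy":0,"dz":0,"spin":0,"gripper":1},
  {"dx":0,"dy":0,"dz":0,"spin":0,"gripper":1},
  {"dx":0,"dy":0,"dz":0,"spin":0,"gripper":1},
  {"dx":0,"dy":0,"dz":0,"spin":0,"gripper":1},
  {"dx":0,"dy":0,"dz":0,"spin":0,"gripper":1},
], squeeze=40)

```text
time_s: 5.25
tcp_pos: [460.0, 91.4, 11.0]
eef_rot: [3.14, 0.0, 1.913]
ft_force: [-1.0, 0.1, 7.4]
width: 0.249
grasp_force: 40.0
```

Emit:
move_arm([
  {"dx":0,"dy":0,"dz":-5,"spin":0,"gripper":1},
  {"dx":0,"dy":0,"dz":-15,"spin":0,"gripper":1},
  {"dx":0,"dy":0,"dz":-30,"spin":0,"gripper":1},
  {"dx":0,"dy":0,"dz":-40,"spin":0,"gripper":1},
  {"dx":0,"dy":0,"dz":-40,"spin":0,"gripper":1},
  {"dx":0,"dy":0,"dz":-40,"spin":0,"gripper":1},
  {"dx":-20,"dy":3,"dz":-30,"spin":0,"gripper":1},
  {"dx":-40,"dy":5,"dz":0,"spin":0,"gripper":1},
  {"dx":-40,"dy":5,"dz":0,"spin":0,"gripper":1},
  {"dx":-40,"dy":5,"dz":0,"spin":0,"gripper":1},
  {"dx":-40,"dy":5,"dz":0,"spin":0,"gripper":1},
  {"dx":-40,"dy":5,"dz":0,"spin":0,"gripper":1},
  {"dx":-40,"dy":5,"dz":0,"spin":0,"gripper":1},
  {"dx":-40,"dy":5,"dz":0,"spin":0,"gripper":1},
  {"dx":-40,"dy":5,"dz":0,"spin":0,"gripper":1},
  {"dx":-40,"dy":5,"dz":0,"spin":0,"gripper":1},
  {"dx":-20,"dy":0,"dz":0,"spin":0,"gripper":1},
  {"dx":0,"dy":0,"dz":0,"spin":0,"gripper":1},
  {"dx":0,"dy":0,"dz":0,"spin":0,"gripper":1},
])

```text
time_s: 7.62
tcp_pos: [638.4, -268.6, 210.7]
eef_rot: [-3.142, -0.0, 1.913]
ft_force: [0.0, 0.1, -0.4]
width: 0.249
grasp_force: 39.3
```

```bash
python3 look.py shell w2 618.5 -214.5 0; python3 look.py shell w3 618 -212 0|head -1
```

```text
shell wrist fit [ 6.1797e+02 -2.1443e+02  1.2000e-01]
tcp [ 638.5 -268.5  210.8] rot deg [ 1.8000e+02 -1.0000e-02  1.0962e+02] t 7.67 F [-0.6  0.2 -0.9] w 0.249
tool delta to xy, z=0: [ 57.8  -1.2 210.8]
shell wrist fit [ 6.2090e+02 -1.9708e+02  1.7000e-01]
```

View pics/w2f.png

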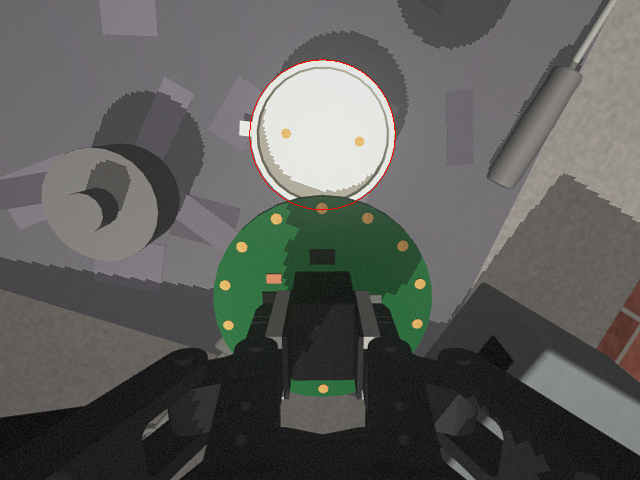

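The contour fits the shell, whose rim is centred at (322,134), giving (618,-214.5). The board hangs level in the grip. I'll move over the shell and lower it.

Emit:
move_arm([
  {"dx":20,"dy":-0.5,"dz":0,"spin":0,"gripper":1},
  {"dx":25,"dy":-0.5,"dz":20,"spin":0,"gripper":1},
  {"dx":12.8,"dy":-0.2,"dz":30,"spin":0,"gripper":1},
  {"dx":0,"dy":0,"dz":40,"spin":0,"gripper":1},
  {"dx":0,"dy":0,"dz":30,"spin":0,"gripper":1},
  {"dx":0,"dy":0,"dz":20,"spin":0,"gripper":1},
  {"dx":0,"dy":0,"dz":15,"spin":0,"gripper":1},
  {"dx":0,"dy":0,"dz":10,"spin":0,"gripper":1},
  {"dx":0,"dy":0,"dz":6,"spin":0,"gripper":1},
  {"dx":0,"dy":0,"dz":5,"spin":0,"gripper":1},
  {"dx":0,"dy":0,"dz":3,"spin":0,"gripper":1},
  {"dx":0,"dy":0,"dz":0,"spin":0,"gripper":1},
  {"dx":0,"dy":0,"dz":0,"spin":0,"gripper":1},
])

```text
time_s: 9.35
tcp_pos: [618.4, -215.4, 31.6]
eef_rot: [3.141, 0.0, 1.913]
ft_force: [-0.0, 0.2, -0.5]
width: 0.246
grasp_force: 39.2
```

Emit:
move_arm([
  {"dx":0,"dy":0,"dz":0.6,"spin":0,"gripper":1},
  {"dx":0,"dy":0,"dz":0.4,"spin":0,"gripper":1},
  {"dx":0,"dy":0,"dz":0,"spin":0,"gripper":0.2},
  {"dx":0,"dy":0,"dz":0,"spin":0,"gripper":0},
  {"dx":0,"dy":0,"dz":0,"spin":0,"gripper":-0.2},
  {"dx":0,"dy":0,"dz":0,"spin":0,"gripper":-0.3},
  {"dx":0,"dy":0,"dz":-10,"spin":0,"gripper":-0.3},
  {"dx":0,"dy":0,"dz":-30,"spin":0,"gripper":-0.5},
  {"dx":0,"dy":0,"dz":-40,"spin":0,"gripper":-1},
  {"dx":0,"dy":0,"dz":-40,"spin":0,"gripper":-1},
  {"dx":0,"dy":0,"dz":-40,"spin":0,"gripper":-1},
  {"dx":0,"dy":0,"dz":-30,"spin":0,"gripper":-1},
])

```text
time_s: 10.85
tcp_pos: [618.5, -215.5, 223.1]
eef_rot: [3.14, 0.002, 1.913]
ft_force: [0.3, -0.2, -0.1]
width: 1.0
grasp_force: 0.0
```

```bash
python3 look.py board w4 618 -215 20
python3 - <<'E'
from fit import *
t=cam("top"); save(t,"top4.png"); print(np.round(fit(t,"board",618,-215,20),2))
s=robot.state()["tcp_pos"]; print(s)
E
```

```text
board wrist fit [ 6.1497e+02 -2.0372e+02  2.3000e-01]
tcp [ 619.7 -216.   227.1] rot deg [179.69   0.29 109.59] t 10.9 F [0.7 0.  3.5] w 1.003
tool delta to xy, z=0: [ 14.3  -1.6 227. ]
[ 6.1037e+02 -2.1583e+02  2.4000e-01]
[ 619.60216404 -215.93120081  224.93078096]
```

View pics/w4f.png

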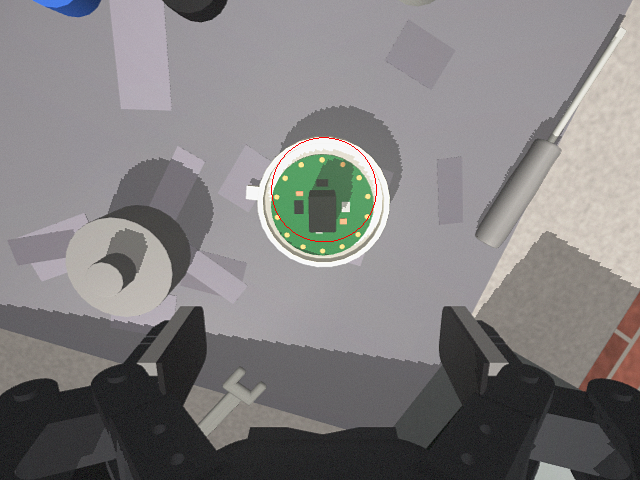

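The board lies in the shell: board at about (323,205), shell at about (324,202). The grabCut contour was misled by the white wall, so I'll measure with a green mask and move on to the can.

Emit:
move_arm([
  {"dx":38,"dy":15,"dz":0,"spin":0,"gripper":-1},
  {"dx":38,"dy":15,"dz":0,"spin":0,"gripper":-1},
  {"dx":38,"dy":15,"dz":0,"spin":0,"gripper":-1},
  {"dx":38,"dy":15,"dz":0,"spin":0,"gripper":-1},
  {"dx":38,"dy":17,"dz":0,"spin":0,"gripper":-1},
  {"dx":0,"dy":0,"dz":0,"spin":0,"gripper":-1},
  {"dx":0,"dy":0,"dz":0,"spin":0,"gripper":-1},
  {"dx":0,"dy":0,"dz":0,"spin":0,"gripper":-1},
])

```text
time_s: 11.95
tcp_pos: [627.1, -11.6, 220.2]
eef_rot: [-3.141, 0.0, 1.911]
ft_force: [-0.1, -0.0, -0.5]
width: 0.999
grasp_force: 0.0
```

```bash
python3 look.py can w5 628 -11 0
python3 - <<'E'
from fit import *
import pickle
def green(c,x,y,zo):
    h=cv2.cvtColor(c["img"],cv2.COLOR_RGB2HSV); m=((h[...,0]>45)&(h[...,0]<85)&(h[...,1]>100)&(sil(c,OBJ["board"],x,y,1.3,zo)>.5)).astype(np.uint8)
    P=cv2.convexHull(np.argwhere(m)[:,::-1].astype(np.int32)); q=np.zeros((480,640),np.uint8); cv2.fillConvexPoly(q,P,1); q=q.astype(np.float32)
    r=minimize(lambda v:np.abs(sil(c,OBJ["board"],v[0],v[1],1,zo)-q).sum()/q.sum(),[x,y],method="Nelder-Mead",options=dict(initial_simplex=[[x,y],[x+6,y],[x,y+6]])); return r.x.round(1),round(r.fun,3)
print("before: top/side board", green(pickle.load(open("top0.pkl","rb")),459,91,0),green(pickle.load(open("side0.pkl","rb")),459,91,0))
for n in ("top","side"): print("now",n,green(cam(n),618,-215,20))
E
```

```text
can wrist fit [ 6.2661e+02 -1.2090e+01  1.5000e-01]
tcp [627.1 -11.6 220.2] rot deg [-179.99    0.    109.51] t 12.0 F [-0.2  0.4 -0.1] w 0.996
tool delta to xy, z=0: [ -0.3  -0.6 220.2]
before: top/side board (array([459.2,  88.2]), np.float64(0.079)) (array([460. ,  91.6]), np.float64(0.062))
now top (array([ 619.5, -227.7]), np.float64(1.345))
now side (array([ 620.1, -217. ]), np.float64(0.144))
```

View pics/w5f.png

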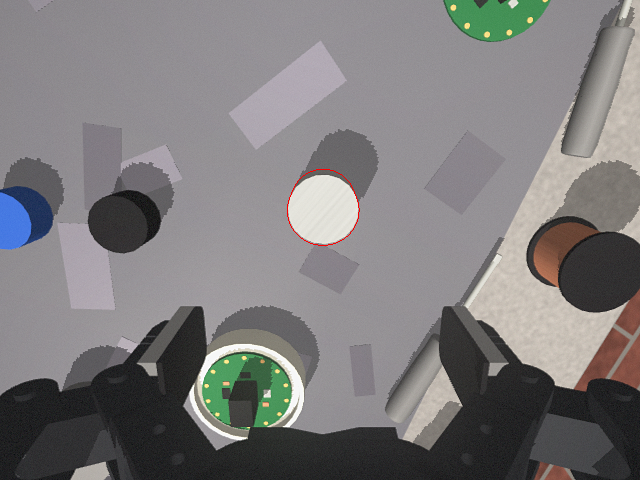

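The contour follows the can, whose top is at (323,210), so it is at (626.6,-12). I'll descend and grip.

Emit:
move_arm([
  {"dx":-0.3,"dy":-0.6,"dz":40,"spin":0,"gripper":-1},
  {"dx":0,"dy":0,"dz":40,"spin":0,"gripper":-1},
  {"dx":0,"dy":0,"dz":40,"spin":0,"gripper":-1},
  {"dx":0,"dy":0,"dz":40,"spin":0,"gripper":-1},
  {"dx":0,"dy":0,"dz":25,"spin":0,"gripper":-1},
  {"dx":0,"dy":0,"dz":15,"spin":0,"gripper":-1},
  {"dx":0,"dy":0,"dz":10,"spin":0,"gripper":-1},
  {"dx":0,"dy":0,"dz":0,"spin":0,"gripper":-0.5},
  {"dx":0,"dy":0,"dz":0,"spin":0,"gripper":1},
  {"dx":0,"dy":0,"dz":0,"spin":0,"gripper":1},
  {"dx":0,"dy":0,"dz":0,"spin":0,"gripper":1},
  {"dx":0,"dy":0,"dz":0,"spin":0,"gripper":1},
  {"dx":0,"dy":0,"dz":0,"spin":0,"gripper":1},
], squeeze=40)

```text
time_s: 13.72
tcp_pos: [627.4, -11.1, 11.4]
eef_rot: [3.14, 0.001, 1.913]
ft_force: [-0.1, -1.2, 7.1]
width: 0.672
grasp_force: 43.3
```

Emit:
move_arm([
  {"dx":0,"dy":0,"dz":-5,"spin":0,"gripper":1},
  {"dx":0,"dy":0,"dz":-15,"spin":0,"gripper":1},
  {"dx":0,"dy":0,"dz":-40,"spin":0,"gripper":1},
  {"dx":0,"dy":0,"dz":-40,"spin":0,"gripper":1},
  {"dx":-22,"dy":-9,"dz":0,"spin":0,"gripper":1},
  {"dx":-38,"dy":-15,"dz":0,"spin":0,"gripper":1},
  {"dx":-38,"dy":-15,"dz":0,"spin":0,"gripper":1},
  {"dx":-38,"dy":-16,"dz":0,"spin":0,"gripper":1},
  {"dx":-38,"dy":-16,"dz":0,"spin":0,"gripper":1},
  {"dx":-14.6,"dy":-6.2,"dz":0,"spin":0,"gripper":1},
  {"dx":0,"dy":0,"dz":0,"spin":0,"gripper":1},
  {"dx":0,"dy":0,"dz":0,"spin":0,"gripper":1},
])

```text
time_s: 15.22
tcp_pos: [617.3, -213.3, 110.5]
eef_rot: [3.142, -0.0, 1.914]
ft_force: [0.4, 0.4, -1.3]
width: 0.675
grasp_force: 43.1
```

Run:
```python
from fit import *
c=cam("wrist"); save(c,"w6.png"); print(w2px(c,(617.8,-215.3,24)))
```

```text
[323.40966437 247.44494749]
```

View pics/w6.png

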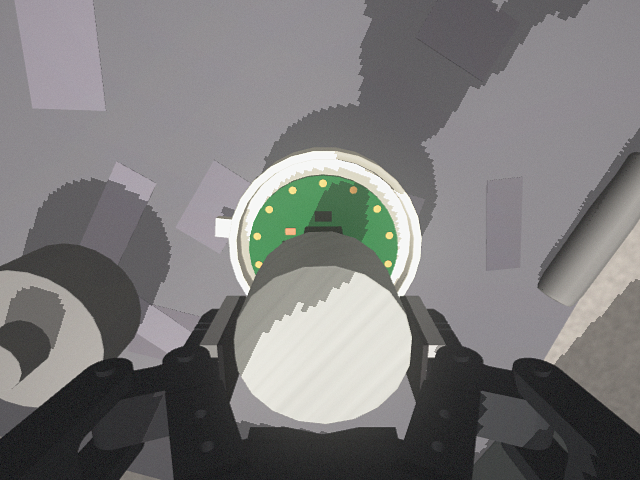

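The board shows at columns 249–398 with its centre at 323.5, as predicted, and the can sits straight above it. I'll lower it.

Emit:
move_arm([
  {"dx":-1.3,"dy":0,"dz":15,"spin":0,"gripper":1},
  {"dx":0,"dy":0,"dz":20,"spin":0,"gripper":1},
  {"dx":0,"dy":0,"dz":15,"spin":0,"gripper":1},
  {"dx":0,"dy":0,"dz":10,"spin":0,"gripper":1},
  {"dx":0,"dy":0,"dz":7,"spin":0,"gripper":1},
  {"dx":0,"dy":0,"dz":4,"spin":0,"gripper":1},
  {"dx":0,"dy":0,"dz":2,"spin":0,"gripper":1},
  {"dx":0,"dy":0,"dz":1,"spin":0,"gripper":1},
  {"dx":0,"dy":0,"dz":0,"spin":0,"gripper":1},
  {"dx":0,"dy":0,"dz":0,"spin":0,"gripper":1},
])

```text
time_s: 16.52
tcp_pos: [617.7, -215.9, 36.5]
eef_rot: [3.141, 0.0, 1.913]
ft_force: [0.9, 0.4, -1.4]
width: 0.672
grasp_force: 43.1
```

Emit:
move_arm([
  {"dx":0,"dy":0,"dz":0.6,"spin":0,"gripper":1},
  {"dx":0,"dy":0,"dz":0.6,"spin":0,"gripper":1},
  {"dx":0,"dy":0,"dz":0,"spin":0,"gripper":1},
])

```text
time_s: 16.9
tcp_pos: [617.7, -215.9, 35.4]
eef_rot: [3.141, 0.0, 1.913]
ft_force: [-1.9, 0.9, 4.4]
width: 0.673
grasp_force: 43.4
```

Emit:
move_arm([
  {"dx":0,"dy":0,"dz":0,"spin":0,"gripper":-0.4},
  {"dx":0,"dy":0,"dz":0,"spin":0,"gripper":-0.6},
  {"dx":0,"dy":0,"dz":0,"spin":0,"gripper":-0.8},
  {"dx":0,"dy":0,"dz":0,"spin":0,"gripper":-1},
  {"dx":0,"dy":0,"dz":-10,"spin":0,"gripper":-1},
  {"dx":0,"dy":0,"dz":-30,"spin":0,"gripper":-1},
  {"dx":0,"dy":0,"dz":-40,"spin":0,"gripper":-1},
  {"dx":0,"dy":0,"dz":-40,"spin":0,"gripper":-1},
  {"dx":0,"dy":0,"dz":-40,"spin":0,"gripper":-1},
  {"dx":0,"dy":0,"dz":-30,"spin":0,"gripper":-1},
  {"dx":0,"dy":0,"dz":0,"spin":0,"gripper":-1},
  {"dx":0,"dy":0,"dz":0,"spin":0,"gripper":-1},
])

```text
time_s: 18.4
tcp_pos: [617.2, -215.7, 224.6]
eef_rot: [-3.141, -0.001, 1.913]
ft_force: [-0.4, -0.8, -0.5]
width: 0.999
grasp_force: 0.0
```

```bash
python3 look.py can w7 617.8 -215.3 24
python3 - <<'E'
from fit import *
c=cam("side"); print("side",np.round(fit(c,"can",617.8,-215.3,24),2)); print("board px",w2px(c,(617.8,-215.3,24)))
E
```

```text
can wrist fit [ 6.185e+02 -2.027e+02  3.200e-01]
tcp [ 617.1 -215.7  224.1] rot deg [-1.7993e+02 -6.0000e-02  1.0959e+02] t 18.45 F [0.  1.1 1.3] w 1.0
tool delta to xy, z=0: [ 11.5   5.9 224.1]
side [ 6.1416e+02 -2.0967e+02  1.7000e-01]
board px [324.69505781 182.31646209]
```

View pics/w7f.png

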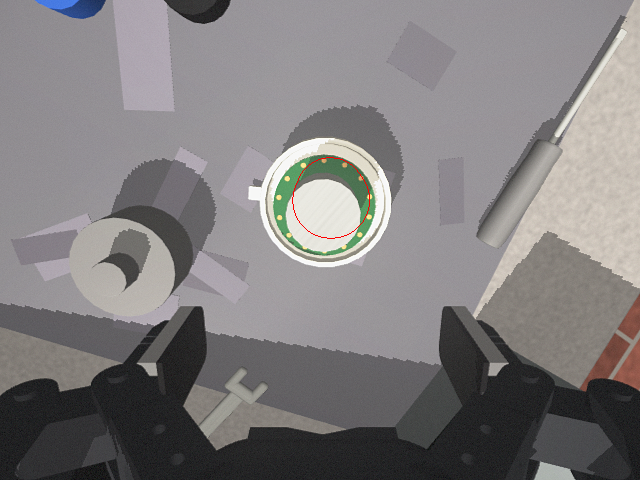

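The can is level on the board, inside the shell, with its top at (324,216); the red contour was misled by the white on white. Next is the cover.

Emit:
move_arm([
  {"dx":-10,"dy":-34,"dz":0,"spin":0,"gripper":-1},
  {"dx":-10,"dy":-34,"dz":0,"spin":0,"gripper":-1},
  {"dx":-10,"dy":-34,"dz":0,"spin":0,"gripper":-1},
  {"dx":-10,"dy":-35,"dz":0,"spin":0,"gripper":-1},
  {"dx":-10,"dy":-35,"dz":0,"spin":0,"gripper":-1},
  {"dx":0,"dy":0,"dz":0,"spin":0,"gripper":-1},
  {"dx":0,"dy":0,"dz":0,"spin":0,"gripper":-1},
  {"dx":0,"dy":0,"dz":0,"spin":0,"gripper":-1},
])

```text
time_s: 19.5
tcp_pos: [472.9, -320.0, 224.8]
eef_rot: [-3.141, -0.0, 1.914]
ft_force: [0.8, -0.7, 0.5]
width: 0.996
grasp_force: 0.0
```

```bash
python3 look.py cover w8 472 -321 0
```

```text
cover wrist fit [ 4.7205e+02 -3.1971e+02  5.0000e-02]
tcp [ 472.9 -320.   224.8] rot deg [-1.7999e+02 -2.0000e-02  1.0964e+02] t 19.55 F [-1.  -0.6 -0.8] w 1.001
tool delta to xy, z=0: [  0.5  -0.7 224.8]
```

View pics/w8f.png

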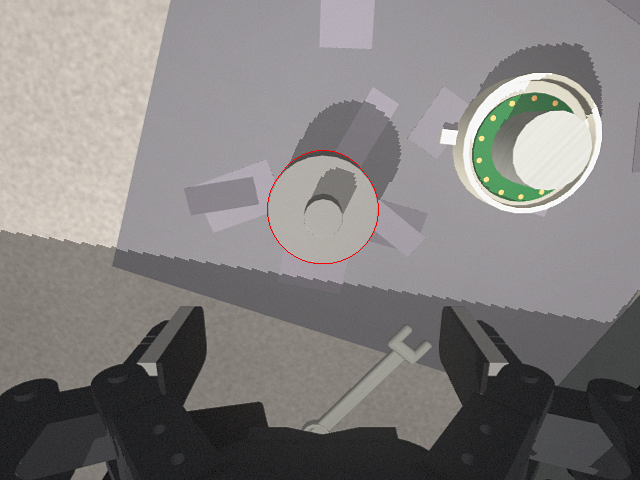

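The contour matches the cover, with the stub at (323,217). I'll descend onto the stub and grip.

Emit:
move_arm([
  {"dx":0.5,"dy":-0.7,"dz":40,"spin":0,"gripper":-0.3},
  {"dx":0,"dy":0,"dz":40,"spin":0,"gripper":-0.3},
  {"dx":0,"dy":0,"dz":40,"spin":0,"gripper":-0.3},
  {"dx":0,"dy":0,"dz":25,"spin":0,"gripper":-0.3},
  {"dx":0,"dy":0,"dz":15,"spin":0,"gripper":-0.3},
  {"dx":0,"dy":0,"dz":9,"spin":0,"gripper":-0.3},
  {"dx":0,"dy":0,"dz":0,"spin":0,"gripper":-0.3},
  {"dx":0,"dy":0,"dz":0,"spin":0,"gripper":1},
  {"dx":0,"dy":0,"dz":0,"spin":0,"gripper":1},
  {"dx":0,"dy":0,"dz":0,"spin":0,"gripper":1},
  {"dx":0,"dy":0,"dz":0,"spin":0,"gripper":1},
  {"dx":0,"dy":0,"dz":0,"spin":0,"gripper":1},
], squeeze=50)

```text
time_s: 21.05
tcp_pos: [472.0, -320.8, 57.2]
eef_rot: [3.141, 0.001, 1.913]
ft_force: [-1.2, 0.0, 4.7]
width: 0.329
grasp_force: 48.9
```

Emit:
move_arm([
  {"dx":0,"dy":0,"dz":-5,"spin":0,"gripper":1},
  {"dx":0,"dy":0,"dz":-15,"spin":0,"gripper":1},
  {"dx":0,"dy":0,"dz":-35,"spin":0,"gripper":1},
  {"dx":0,"dy":0,"dz":-35,"spin":0,"gripper":1},
  {"dx":0,"dy":0,"dz":-30,"spin":0,"gripper":1},
  {"dx":5,"dy":18,"dz":0,"spin":0,"gripper":1},
  {"dx":10,"dy":35,"dz":0,"spin":0,"gripper":1},
  {"dx":10,"dy":35,"dz":0,"spin":0,"gripper":1},
  {"dx":10,"dy":35,"dz":0,"spin":0,"gripper":1},
  {"dx":10,"dy":35,"dz":0,"spin":0,"gripper":1},
  {"dx":5,"dy":15,"dz":0,"spin":0,"gripper":1},
  {"dx":0,"dy":0,"dz":0,"spin":0,"gripper":1},
  {"dx":0,"dy":0,"dz":0,"spin":0,"gripper":1},
])

```text
time_s: 22.68
tcp_pos: [617.0, -215.8, 175.8]
eef_rot: [-3.141, -0.0, 1.912]
ft_force: [0.2, 0.2, -1.7]
width: 0.324
grasp_force: 49.6
```

Run:
```python
from fit import *
c=cam("side"); im=np.ascontiguousarray(c["img"][:,:,::-1]); save(c,"s9.png"); z=robot.state()["tcp_pos"]; print(z.round(1))
for n,x,y,zo in(("cover",*(z[:2]+[-.3,.9]),z[2]-57.2),("shell",618,-214.5,0),("can",617.7,-215.3,24)):
    cs,_=cv2.findContours((sil(c,OBJ[n],x,y,1,zo)>.5).astype(np.uint8),0,1); cv2.drawContours(im,cs,-1,(0,0,255),1)
cv2.imwrite("pics/s9f.png",cv2.resize(im[30:260,200:460],None,fx=2.3,fy=2.3))
```

```text
[ 616.9 -216.   176. ]
```

View pics/s9f.png

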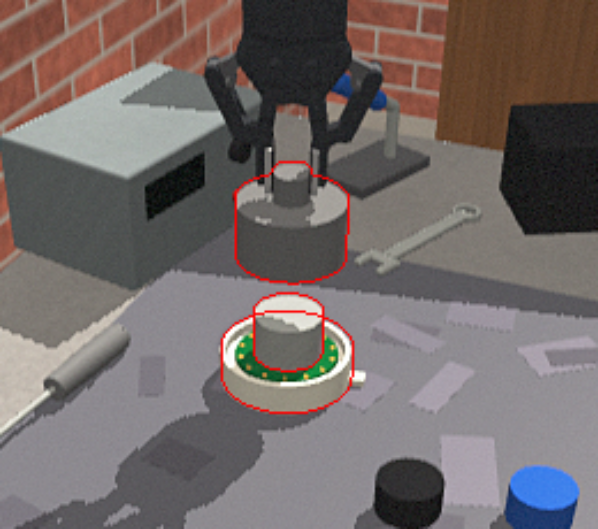

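The side view shows the cover level above the can, and the projected outlines match. I'll lower it.

Emit:
move_arm([
  {"dx":-0.4,"dy":1.3,"dz":15,"spin":0,"gripper":1},
  {"dx":0,"dy":0,"dz":20,"spin":0,"gripper":1},
  {"dx":0,"dy":0,"dz":20,"spin":0,"gripper":1},
  {"dx":0,"dy":0,"dz":15,"spin":0,"gripper":1},
  {"dx":0,"dy":0,"dz":10,"spin":0,"gripper":1},
  {"dx":0,"dy":0,"dz":7,"spin":0,"gripper":1},
  {"dx":0,"dy":0,"dz":4,"spin":0,"gripper":1},
  {"dx":0,"dy":0,"dz":2,"spin":0,"gripper":1},
  {"dx":0,"dy":0,"dz":1,"spin":0,"gripper":1},
  {"dx":0,"dy":0,"dz":0,"spin":0,"gripper":1},
  {"dx":0,"dy":0,"dz":0,"spin":0,"gripper":1},
])

```text
time_s: 24.1
tcp_pos: [619.2, -215.2, 82.3]
eef_rot: [3.141, 0.0, 1.913]
ft_force: [-0.1, -0.2, -0.9]
width: 0.329
grasp_force: 49.7
```

Emit:
move_arm([
  {"dx":0,"dy":0,"dz":0.6,"spin":0,"gripper":1},
  {"dx":0,"dy":0,"dz":0.6,"spin":0,"gripper":1},
  {"dx":0,"dy":0,"dz":0,"spin":0,"gripper":1},
])

```text
time_s: 24.48
tcp_pos: [619.1, -215.2, 81.3]
eef_rot: [3.141, 0.0, 1.913]
ft_force: [-2.5, 1.3, 4.1]
width: 0.329
grasp_force: 50.2
```

Emit:
move_arm([
  {"dx":0,"dy":0,"dz":0,"spin":0,"gripper":0.2},
  {"dx":0,"dy":0,"dz":0,"spin":0,"gripper":0},
  {"dx":0,"dy":0,"dz":0,"spin":0,"gripper":-0.3},
  {"dx":0,"dy":0,"dz":0,"spin":0,"gripper":-0.5},
  {"dx":0,"dy":0,"dz":-10,"spin":0,"gripper":-0.5},
  {"dx":0,"dy":0,"dz":-30,"spin":0,"gripper":-1},
  {"dx":0,"dy":0,"dz":-40,"spin":0,"gripper":-1},
  {"dx":0,"dy":0,"dz":-40,"spin":0,"gripper":-1},
  {"dx":0,"dy":0,"dz":-20,"spin":0,"gripper":-1},
  {"dx":0,"dy":0,"dz":0,"spin":0,"gripper":-1},
  {"dx":0,"dy":0,"dz":0,"spin":0,"gripper":-1},
])

```text
time_s: 25.85
tcp_pos: [618.7, -215.1, 220.0]
eef_rot: [-3.141, -0.001, 1.913]
ft_force: [0.4, -0.2, -0.2]
width: 1.001
grasp_force: 0.0
```

```bash
python3 look.py cover w10 618 -215 24
```

```text
cover wrist fit [ 6.1395e+02 -2.0403e+02  1.7000e-01]
tcp [ 618.6 -215.   219.6] rot deg [-1.7992e+02 -8.0000e-02  1.0958e+02] t 25.9 F [-1.2  0.7  0.3] w 0.999
tool delta to xy, z=0: [ 11.6  -0.4 219.7]
```

View pics/w10f.png

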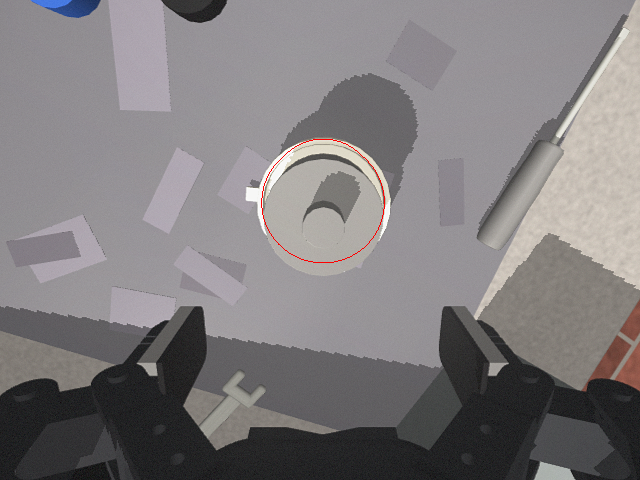

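Emit:
move_arm([
  {"dx":34,"dy":-20,"dz":0,"spin":0,"gripper":-1},
  {"dx":34,"dy":-20,"dz":0,"spin":0,"gripper":-1},
  {"dx":34,"dy":-20,"dz":0,"spin":0,"gripper":-1},
  {"dx":35,"dy":-21,"dz":0,"spin":0,"gripper":-1},
  {"dx":35,"dy":-21,"dz":0,"spin":0,"gripper":-1},
  {"dx":0,"dy":0,"dz":0,"spin":0,"gripper":-1},
  {"dx":0,"dy":0,"dz":0,"spin":0,"gripper":-1},
  {"dx":0,"dy":0,"dz":0,"spin":0,"gripper":-1},
])

```text
time_s: 26.9
tcp_pos: [465.8, -87.8, 220.6]
eef_rot: [-3.141, -0.0, 1.912]
ft_force: [-0.4, 0.5, -0.7]
width: 0.999
grasp_force: 0.0
```

```bash
python3 look.py cap w11 465 -86 0
```

```text
cap wrist fit [ 4.6434e+02 -8.4930e+01  7.0000e-02]
tcp [465.7 -87.8 220.6] rot deg [-1.7998e+02 -1.0000e-02  1.0956e+02] t 26.95 F [0.  0.6 0.5] w 0.999
tool delta to xy, z=0: [  3.1  -0.3 220.6]
```

View pics/w11f.png

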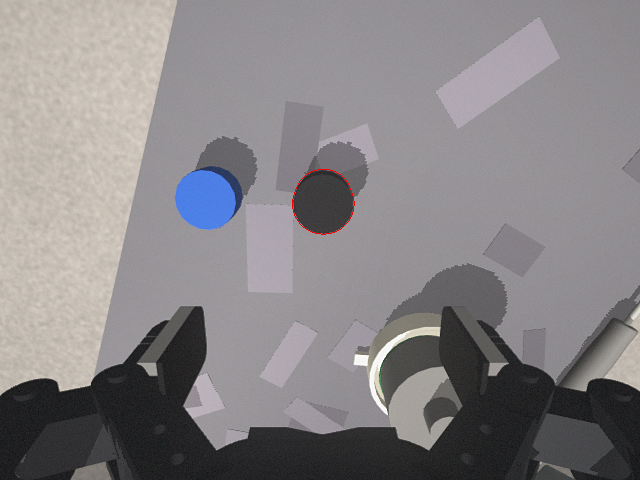

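In w10 the cover is seated, with the stub at (323,227); the board, can and cover are nested. In w11 the contour matches the black cap at (323,202), and the blue look-alike is clear of the fingers. I'll grip the cap.

Emit:
move_arm([
  {"dx":3.1,"dy":-0.3,"dz":40,"spin":0,"gripper":-1},
  {"dx":0,"dy":0,"dz":40,"spin":0,"gripper":-1},
  {"dx":0,"dy":0,"dz":40,"spin":0,"gripper":-1},
  {"dx":0,"dy":0,"dz":40,"spin":0,"gripper":-0.7},
  {"dx":0,"dy":0,"dz":28,"spin":0,"gripper":-0.7},
  {"dx":0,"dy":0,"dz":16,"spin":0,"gripper":-0.7},
  {"dx":0,"dy":0,"dz":10,"spin":0,"gripper":-0.7},
  {"dx":0,"dy":0,"dz":0,"spin":0,"gripper":-0.4},
  {"dx":0,"dy":0,"dz":0,"spin":0,"gripper":1},
  {"dx":0,"dy":0,"dz":0,"spin":0,"gripper":1},
  {"dx":0,"dy":0,"dz":0,"spin":0,"gripper":1},
  {"dx":0,"dy":0,"dz":0,"spin":0,"gripper":1},
  {"dx":0,"dy":0,"dz":0,"spin":0,"gripper":1},
], squeeze=35)

```text
time_s: 28.58
tcp_pos: [464.6, -84.7, 7.7]
eef_rot: [3.14, 0.001, 1.913]
ft_force: [-0.3, -0.4, 7.4]
width: 0.589
grasp_force: 37.0
```

Emit:
move_arm([
  {"dx":0,"dy":0,"dz":-5,"spin":0,"gripper":1},
  {"dx":0,"dy":0,"dz":-15,"spin":0,"gripper":1},
  {"dx":0,"dy":0,"dz":-40,"spin":0,"gripper":1},
  {"dx":0,"dy":0,"dz":-40,"spin":0,"gripper":1},
  {"dx":0,"dy":0,"dz":-40,"spin":0,"gripper":1},
  {"dx":-17,"dy":10,"dz":-10,"spin":0,"gripper":1},
  {"dx":-35,"dy":20,"dz":0,"spin":0,"gripper":1},
  {"dx":-35,"dy":21,"dz":0,"spin":0,"gripper":1},
  {"dx":-35,"dy":21,"dz":0,"spin":0,"gripper":1},
  {"dx":-35,"dy":20,"dz":0,"spin":0,"gripper":1},
  {"dx":-16.7,"dy":10.1,"dz":0,"spin":0,"gripper":1},
  {"dx":0,"dy":0,"dz":0,"spin":0,"gripper":1},
  {"dx":0,"dy":0,"dz":0,"spin":0,"gripper":1},
])

```text
time_s: 30.2
tcp_pos: [617.8, -213.4, 157.3]
eef_rot: [-3.141, -0.0, 1.913]
ft_force: [-0.5, -0.7, 0.1]
width: 0.592
grasp_force: 36.8
```

Run:
```python
from fit import *
c=cam("side"); im=np.ascontiguousarray(c["img"][:,:,::-1]); z=robot.state()["tcp_pos"]; print(z.round(1))
for n,x,y,zo in(("cap",*z[:2],z[2]-7.7),("shell",618,-214.5,0),("cover",618.8,-214.3,24)):
    cs,_=cv2.findContours((sil(c,OBJ[n],x,y,1,zo)>.5).astype(np.uint8),0,1); cv2.drawContours(im,cs,-1,(0,0,255),1)
cv2.imwrite("pics/s12f.png",cv2.resize(im[30:260,200:460],None,fx=2.3,fy=2.3))
```

```text
[ 617.8 -213.3  157.3]
```

View pics/s12f.png

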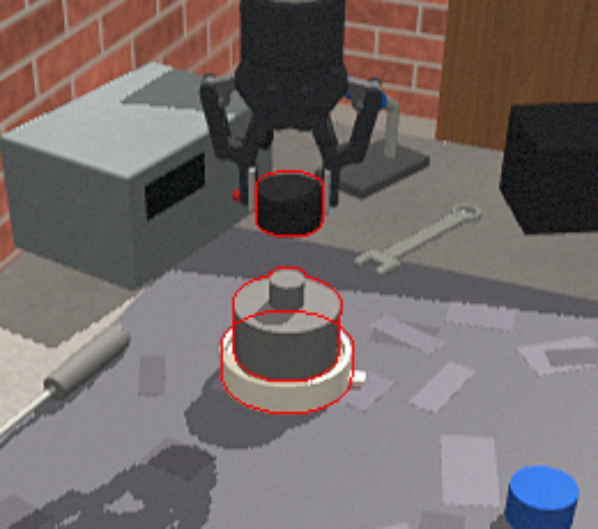

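The side view shows the cover seated on its predicted outline and the cap level above the stub. I'll lower the cap.

Emit:
move_arm([
  {"dx":-1,"dy":0.5,"dz":15,"spin":0,"gripper":1},
  {"dx":0,"dy":0,"dz":20,"spin":0,"gripper":1},
  {"dx":0,"dy":0,"dz":15,"spin":0,"gripper":1},
  {"dx":0,"dy":0,"dz":10,"spin":0,"gripper":1},
  {"dx":0,"dy":0,"dz":7,"spin":0,"gripper":1},
  {"dx":0,"dy":0,"dz":4,"spin":0,"gripper":1},
  {"dx":0,"dy":0,"dz":2,"spin":0,"gripper":1},
  {"dx":0,"dy":0,"dz":1,"spin":0,"gripper":1},
  {"dx":0,"dy":0,"dz":0,"spin":0,"gripper":1},
  {"dx":0,"dy":0,"dz":0,"spin":0,"gripper":1},
])

```text
time_s: 31.5
tcp_pos: [619.3, -214.8, 83.1]
eef_rot: [3.141, 0.0, 1.913]
ft_force: [0.3, -0.4, -0.6]
width: 0.587
grasp_force: 36.8
```

Emit:
move_arm([
  {"dx":0,"dy":0,"dz":0.6,"spin":0,"gripper":1},
  {"dx":0,"dy":0,"dz":0.6,"spin":0,"gripper":1},
  {"dx":0,"dy":0,"dz":0,"spin":0,"gripper":1},
])

```text
time_s: 31.88
tcp_pos: [619.3, -214.8, 81.8]
eef_rot: [3.141, 0.0, 1.913]
ft_force: [-0.2, 0.2, 0.8]
width: 0.59
grasp_force: 36.9
```

Emit:
move_arm([
  {"dx":0,"dy":0,"dz":0.4,"spin":0,"gripper":1},
  {"dx":0,"dy":0,"dz":0,"spin":0,"gripper":-0.2},
  {"dx":0,"dy":0,"dz":0,"spin":0,"gripper":-0.4},
  {"dx":0,"dy":0,"dz":0,"spin":0,"gripper":-0.7},
  {"dx":0,"dy":0,"dz":0,"spin":0,"gripper":-0.8},
  {"dx":0,"dy":0,"dz":0,"spin":0,"gripper":-0.8},
  {"dx":0,"dy":0,"dz":-10,"spin":0,"gripper":-0.8},
  {"dx":0,"dy":0,"dz":-30,"spin":0,"gripper":-1},
  {"dx":0,"dy":0,"dz":-40,"spin":0,"gripper":-1},
  {"dx":0,"dy":0,"dz":-40,"spin":0,"gripper":-1},
  {"dx":0,"dy":0,"dz":-20,"spin":0,"gripper":-1},
  {"dx":0,"dy":0,"dz":0,"spin":0,"gripper":-1},
  {"dx":0,"dy":0,"dz":0,"spin":0,"gripper":-1},
])

```text
time_s: 33.5
tcp_pos: [618.8, -214.6, 220.3]
eef_rot: [-3.141, -0.001, 1.913]
ft_force: [0.0, -0.2, -0.1]
width: 1.001
grasp_force: 0.0
```

Run:
```python
from fit import *
out=[]
for k in("side","wrist"):
    c=cam(k); im=np.ascontiguousarray(c["img"][:,:,::-1])
    for n,x,y,zo in(("cap",619,-214.6,74),("shell",618,-214.5,0),("cover",618.8,-214.3,24)):
        cs,_=cv2.findContours((sil(c,OBJ[n],x,y,1,zo)>.5).astype(np.uint8),0,1); cv2.drawContours(im,cs,-1,(0,0,255),1)
    u,v=map(int,w2px(c,(618,-214,60))); out.append(cv2.resize(im[max(v-90,0):v+90,u-90:u+90],(395,395)))
cv2.imwrite("pics/end.png",np.hstack(out))
```

```text
(no output)
```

View pics/end.png

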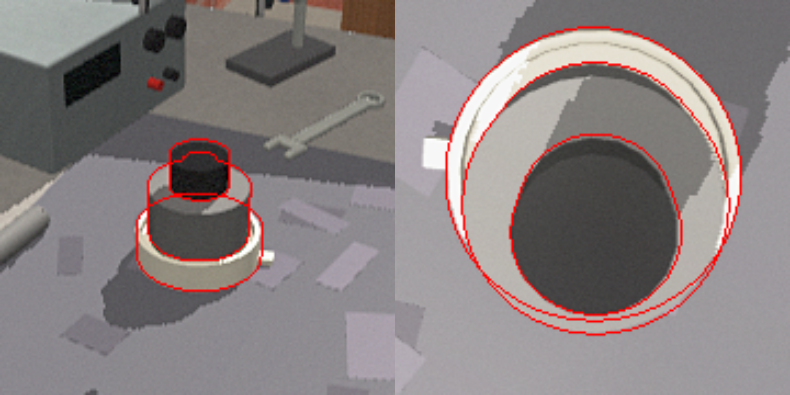

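The shell, cover and cap all match their predicted final outlines in both views, with the cap at (595,225) in the right-hand view. The parts are seated and centred, so I'm handing in.

```bash
python3 -c "
from rig import robot
print(robot.close_job())"
```

```text
the job is handed in; nothing more can be done
None
```

The sounder is back together in the white shell (board, can, cover, then cap) and handed in at about 34 s; the last pictures show the cover and cap level, centred and fully down, but no verdict came back.

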